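Lay the carton down and push the rack's tray home

ROBOT

A 6-joint arm with a two-finger parallel gripper is mounted at the origin on the work surface. World frame = base frame: x ahead of the robot, y to its left, z up, the work surface at z = 0. Lengths are in m, angles in rad, forces in N, time in s.
With the tool pointing down it reaches from about 0.3 to 0.875 m from the base axis. Payload 4.2 kg.
Tool frame: the origin (TCP) lies at the very end of the fingers, on their centre line; the grasp point (between the pads) lies 19 mm behind it; x points along the fingers, y is the direction in which the jaws open and shut, and the axes are right-handed (so a half turn about x gives the same grasp; the last joint's range is limited). The gripper opens to 85 mm and grips with 20 to 120 N. Pads are 22 mm wide; open, the fingers measure 114 mm over their backs; the gripper's body (76 mm by 85 mm) begins 54 mm behind the grasp point. The pads swing forward as they close: fully open they stand 13 mm farther back than shut.
Start: joints at [1.323, 0.32, 1.565, -0, 1.257, -0.02], TCP at [0.13, 0.56, 0.231] pointing down, gripper open.
Joint ranges: [-3.11, 3.11], [-0.84, 2.01], [0.21, 2.61], [-1.34, 4.49], [0.05, 2.63], [-2.56, 2.56]. Speed limits (rad/s): [2.57, 2.57, 3.14, 3.14, 3.14, 3.14].

INTERFACE

Orientations are given as a rotation vector (axis times angle).
In Python, from workcell import ctrl, eyes gives the robot as it stands.
- The arm moves only by the tool apply_moves, never from a script. Its argument "deltas" is a list of rows, each a list of 3 entries, a list of its own where there are three numbers: the closure, from 0 (fully open) to 1 (shut), then the shift along the tool's x, y, z in m, then the turn, a rotation vector about the tool's x, y, z in degrees. A call has 1 to 10 rows; each row shifts and turns the commanded pose from where the row before left it, along the tool's axes as they then stand; what a row does not reach is not made up. A row lasts 1/8 s, in which the tool goes at most 62.5 mm and 10.7 degrees, less where a joint would pass 70% of its speed; a pose out of reach is approached as far as the arm can. A call with a gripper value outside its range is refused whole. The fingers move at their own pace and stop on an object; "newtons" is the grip in N (left out, the last holds). Time passes only in rows, so rows that do not move let the fingers close. It gives the time, the measured TCP pose, the force and the opening at its end, in the units of the state.
- ctrl.read_state(): the state, without advancing time (a new reading comes with each control period).
- eyes.read_camera(name): name is "scene" or "top" or "wrist"; returns a dict with "img" (420x560x3 uint8, red, green, blue), "vertical_fov" (degrees; the focal length in pixels is half the picture's height over the tangent of half this angle, whatever the lens; pixels are square), "cx", "cy" (the principal point, pixels), "xyz" and "attitude" of the camera in the world; the wrist camera has in their place "T_tool_cam" (4x4, takes a point from camera to tool coordinates, whose origin is the TCP and whose axes are the tool frame's). Camera axes: x right, y up, looking along -z (the intrinsics and any distortion apply to the point x, -y, -z); pixel columns grow to the right and rows downward; lengths in m; the calibration is good to about 2 mm. A picture is of the moment at which its call begins: read the wrist's pose just before it. There is no depth.
- ctrl.close_job(): hands the job in, once; it reports no verdict.
The state is a dict: "clock": time; "joints": joint angles; "qvel": joint speeds; "tau": joint torques, N m; "tool_pos": TCP position; "tcp_rot": TCP orientation; "contact_force": force on the tool from outside, world axes, zero at the start; "moment": the same for the moment, N m; "finger_gap": finger opening in m.
Only numpy, scipy, OpenCV 4.12 (cv2) and the standard library are available. Lean on these libraries where they do the work, as an engineer would, in place of code of your own. Each camera call takes 0.05 s, during which the arm holds its last target.

TASK

The tall carton standing on the pull-out tray keeps the tray from going in under the low rack. With the tray still out, push the carton over so that it lies flat on a broad side wholly inside the tray, then push the tray in under the rack as far as it will go. Only push with the fingers: pick up nothing, and leave everything else where it is.

Things in the scene. Friction and masses are not known exactly. Their poses are not given: they have to be found in the camera images.
- carton: tall rigid cardboard carton standing on the tray, 60 x 110 x 190 mm (its x, y, z), 0.25-0.5 kg. Origin: centre of its underside; x is normal to the two broad faces, z points to its top. Starts upright near the tray's outer end, x within 0.25 rad of the tray's length. Pushed slowly high on a broad face it tips about its lower edge without sliding and falls by itself past 0.31 rad of lean
- carton_center (a point): centre of the carton, half-way up (95 mm above its underside), axes as the carton's; 30 mm above the tray's floor when it lies on a broad side
- tray (a joint): how far the pull-out tray is pushed in under the rack (m): 0 fully out, 0.28 fully home at its stop. It starts at 0 to 0.03, slides with about 2.5 N of friction plus some damping, and stays where it is left
- tray_mid (a point): centre of the tray's inner floor, on its surface (14 mm above the table). Plywood tray 260 mm wide (x) by 360 mm long (y); edges on three sides 15 mm above the floor, 8 mm thick; at the outer end an upright front board 12 mm thick, its top 54 mm above the table. +y points out of the rack; pushed toward -y the tray goes home. Turned up to 0.14 rad with the rack
- tray_front (a point): the middle of the outer face of the tray's front board, 35 mm above the table; the place to push the tray. +y points outward, away from the rack. With the tray home this face still stands 80 mm out from the rack's edge
- rack_edge (a point): middle of the front edge of the low fixed rack's top board, on its upper surface, 128 mm above the table. Board 320 mm wide, 300 mm deep, underside 110 mm above the table, on four posts. Its open front faces this point's +y, where the tray comes out. The gap over the tray's floor is 96 mm: the carton passes under only lying on a broad side (60 mm high)
- rice_box: a similar but slightly smaller cardboard carton, 55 x 100 x 170 mm tall, standing on the table just beyond the rack and tray (larger x); a bystander; origin: centre of its underside
- mug: white mug, 80 mm across, 90 mm high, standing on the rack's top board; a bystander; origin: centre of its underside
- jar: closed glass jar, 64 mm across, 90 mm high, standing on the rack's top board; a bystander; origin: centre of its underside
- bowl: white bowl, 120 mm across, 50 mm high, on the table beyond the tray (larger x); a bystander; origin: centre of its underside
- can: steel can, 66 mm across, 80 mm high, on the table beyond the tray (larger x); a bystander; origin: centre of its underside
- cup: white cup without handle, 76 mm across, 75 mm high, on the table off the outer end of the tray, to the robot's side of it; a bystander; origin: centre of its underside
- spoon: wooden spoon, 170 mm long, lying on the table behind the rack (the side away from the tray); a bystander; origin near its middle
There are look-alikes about, which are no part of the job. What is shaped like the carton but blue or pink is not meant.

How it is judged:
On the way:
1. the carton lies flat on a broad side on the tray's floor while the tray is still out (angle between carton_center's own z axis and vertical between 1.5 and 1.64 rad and (angle between carton_center's own x axis and vertical below 0.07 rad or angle between carton_center's own x axis and vertical above 3.07 rad) and z of carton_center in the frame of tray_mid between 0.024 and 0.036 m and y of carton_center in the frame of tray_mid between -0.13 and 0.13 m and x of carton_center in the frame of tray_mid between -0.1 and 0.1 m and linear speed of carton below 0.03 m/s and value of joint tray below 0.09 m), for 0.2 s.
At the end, for the whole second after the job is handed in: The tray is home (within 8 mm of its stop), and the carton lies at rest flat (within 0.07 rad) on a broad side on the tray's floor, inside its edges (angle between carton_center's own z axis and vertical between 1.5 and 1.64 rad and (angle between carton_center's own x axis and vertical below 0.07 rad or angle between carton_center's own x axis and vertical above 3.07 rad) and z of carton_center in the frame of tray_mid between 0.024 and 0.036 m and y of carton_center in the frame of tray_mid between -0.13 and 0.13 m and x of carton_center in the frame of tray_mid between -0.1 and 0.1 m and linear speed of carton below 0.03 m/s and value of joint tray above 0.272 m and velocity of joint tray between -0.01 and 0.01 m/s); the robot touches nothing.
It fails at once if the carton is lifted (height (world z) of carton_center above 0.131 m or (angle between carton_center's own z axis and vertical above 1.35 rad and height (world z) of carton_center above 0.084 m)).
It fails at once if a bystander is moved by more than 20 mm (distance of any of rice_box, mug, jar, bowl, can, cup, spoon from where it was at the start of the episode above 0.02 m).
It also fails if it takes over 51 s, if anything falls off the work surface, if the arm or the gripper's body presses on something with over 40 N, if the wrist force passes 120 N, or if a joint passes its speed limit or range.

## Working session

There is one attempt and no reset: what is moved stays moved. The work goes in short steps, Python scripts to look and compute and a tool call to move; the robot and the scene stay as the last step left them, time stands still between calls to the robot, and variables do not carry over. Pictures are saved under pics/ and viewed, and the job is handed in when it is done.

Besides the shell and the picture viewer there is one more tool, called after "Request:" as name(argument=value, ...) on one line, values as JSON. apply_moves: Moves the arm, as the interface text tells. Its arguments: {"type":"object","properties":{"deltas":{"type":"array"},"newtons":{"type":"number"}},"required":["deltas"]}

```bash
mkdir -p pics; ls; python3 - <<'E'
from workcell import ctrl, eyes
import cv2, numpy as np, pickle
print(ctrl.read_state())
for n in ["scene","top"]:
    c=eyes.read_camera(n); pickle.dump(c,open(f"{n}0.pkl","wb"))
    print(n,{k:v for k,v in c.items() if k!="img"})
    cv2.imwrite(f"pics/{n}0.png",c["img"][:,:,::-1])
E
```

```text
pics
{'clock': 0.0, 'joints': array([ 1.32299665e+00,  3.20273370e-01,  1.56568230e+00,  3.05303386e-05,
        1.25740350e+00, -1.99931769e-02]), 'qvel': array([ 0.00119426, -0.00126909,  0.0023672 ,  0.00098198, -0.00017307,
        0.00050283]), 'tau': array([-2.11013496e-03, -4.15525460e+01, -2.34155238e+01, -3.43888369e-04,
        8.22628092e-03,  4.69543039e-06]), 'tool_pos': array([0.12972674, 0.55967954, 0.23049164]), 'tcp_rot': array([ 0.17748835,  1.56365054, -0.18023723]), 'contact_force': array([ 0.14699289, -0.17052826,  0.07957144]), 'moment': array([ 0.02129223, -0.042127  , -0.01256069]), 'finger_gap': 0.08546246408337378}
scene {'vertical_fov': 51.52746924484983, 'cx': 281.704933632509, 'cy': 209.82483376930173, 'xyz': array([1.27205443, 1.10994618, 0.98517217]), 'attitude': array([0.41085018, 1.21660201, 2.2783094 ])}
top {'vertical_fov': 46.1438966620246, 'cx': 276.0837898215379, 'cy': 218.23526928891874, 'xyz': array([0.37177451, 0.03555965, 1.50810121]), 'attitude': array([ 0.04800941, -0.05930796, -1.5730894 ])}
```

View pics/scene0.png

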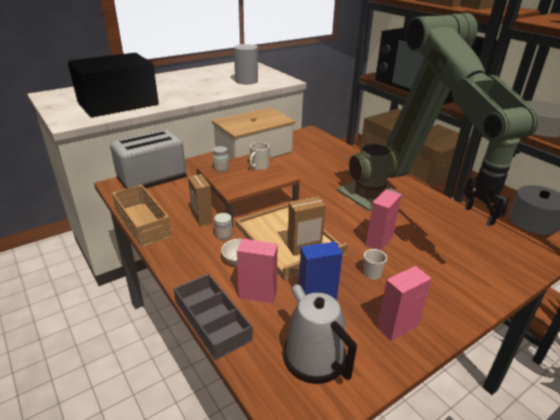

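View pics/top0.png

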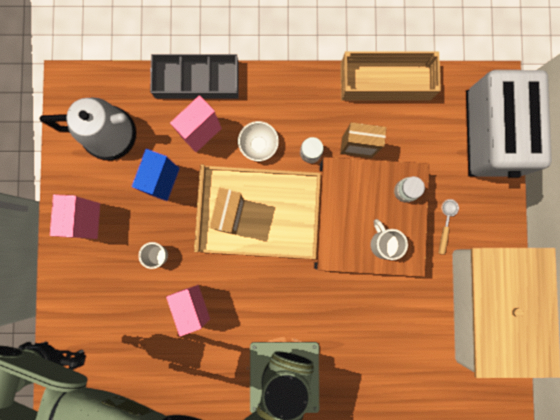

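The top view shows one brown carton on the tray at about (228,210). The other box shapes are blue (155,175), pink (195,123), (75,217) and (187,310), and the brown rice_box at (363,138), which stands off the tray. The carton on the tray fits the description. I'll enlarge crops to confirm that and pick out its corners.

```bash
cat > h.py <<'E'
import numpy as np, cv2, pickle
from scipy.spatial.transform import Rotation as R
def ray(c,u,v,T=None):
    H=c["img"].shape[0]; f=H/2/np.tan(np.radians(c["vertical_fov"])/2)
    d=np.array([(u-c["cx"])/f,-(v-c["cy"])/f,-1.0])
    Rm=R.from_rotvec(c["attitude"]).as_matrix()
    return np.array(c["xyz"]),Rm@d
def onz(c,u,v,z):
    o,d=ray(c,u,v); return o+d*(z-o[2])/d[2]
def pix(c,p):
    H=c["img"].shape[0]; f=H/2/np.tan(np.radians(c["vertical_fov"])/2)
    q=R.from_rotvec(c["attitude"]).as_matrix().T@(np.array(p)-c["xyz"])
    return np.array([c["cx"]+f*q[0]/-q[2], c["cy"]-f*q[1]/-q[2]])
E
python3 - <<'E'
from h import *
t=pickle.load(open("top0.pkl","rb")); s=pickle.load(open("scene0.pkl","rb"))
a=t["img"][155:285,185:335,::-1]; cv2.imwrite("pics/tc.png",cv2.resize(a,None,fx=5,fy=4.6,interpolation=cv2.INTER_CUBIC) if 0 else cv2.resize(a,None,fx=4.6,fy=4.6,interpolation=cv2.INTER_CUBIC))
a=s["img"][170:290,210:370,::-1]; cv2.imwrite("pics/sc.png",cv2.resize(a,None,fx=5,fy=5,interpolation=cv2.INTER_CUBIC))
E
```

```text
(no output)
```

View pics/tc.png

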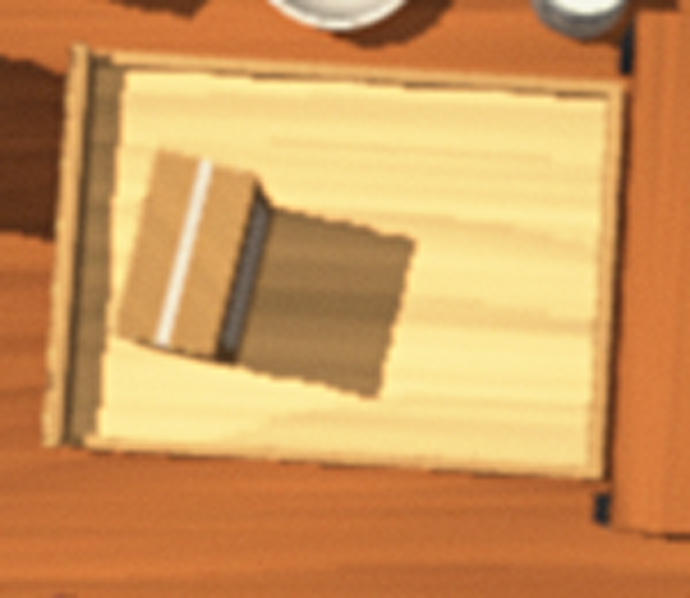

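View pics/sc.png

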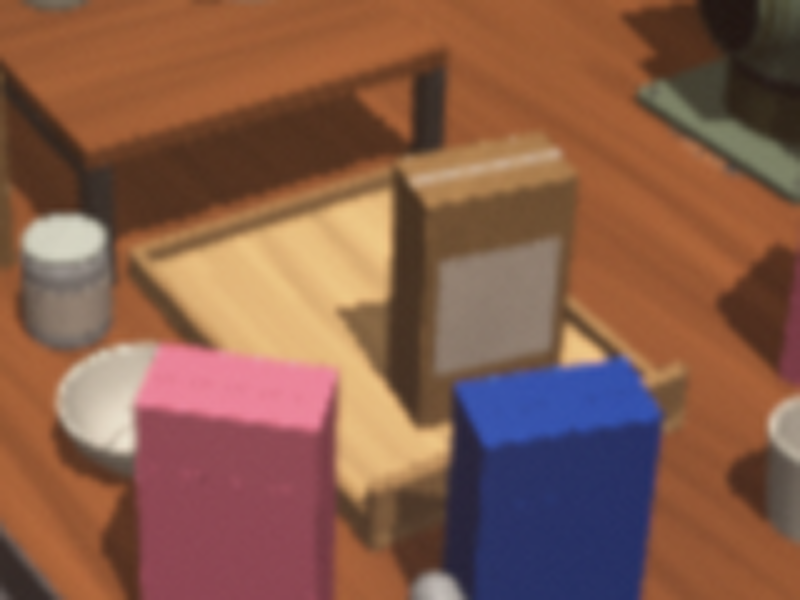

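```bash
python3 - <<'E'
from h import *
t=pickle.load(open("top0.pkl","rb")); s=pickle.load(open("scene0.pkl","rb"))
T=lambda x,y,z: onz(t,185+(x+.5)/4.6-.5,155+(y+.5)/4.6-.5,z)
P=lambda c: np.round(c,4)
print("carton",[P(T(*p,.204)) for p in [(155,150),(258,175),(215,355),(118,335)]])
print("front",[P(T(*p,.054)) for p in [(80,47),(46,445)]])
print("back",[P(T(*p,.029)) for p in [(626,80),(605,478)]])
print("rack",[P(T(*p,.128)) for p in [(637,12),(612,528)]])
S=lambda x,y,z: onz(s,210+(x+.5)/5-.5,170+(y+.5)/5-.5,z)
print("carton S",[P(S(*p,.204)) for p in [(395,162),(430,210),(577,178),(545,133)]])
print("frontS",[P(S(*p,.054)) for p in [(372,497),(685,368)]])
print("rackS",[P(S(*p,.128)) for p in [(88,160),(446,52)]])
for nm,(u,v),z in [("blue",(157,172),.19),("pinkA",(195,122),.19),("pinkB",(187,310),.19),("pinkC",(75,217),.19),("cup",(152,255),.075),("bowl",(258,140),.05),("can",(312,148),.08),("rice",(364,135),.17),("mug",(391,244),.218),("jar",(410,188),.218),("kettle",(100,115),.2)]:
    print(nm,P(onz(t,u,v,z)))
E
```

```text
carton [array([0.5441, 0.1795, 0.204 ]), array([0.5294, 0.1199, 0.204 ]), array([0.4254, 0.1445, 0.204 ]), array([0.437 , 0.2003, 0.204 ])]
front [array([0.6311, 0.2449, 0.054 ]), array([0.3743, 0.2648, 0.054 ])]
back [array([ 0.6129, -0.1108,  0.029 ]), array([ 0.3518, -0.0947,  0.029 ])]
rack [array([ 0.639 , -0.1082,  0.128 ]), array([ 0.3229, -0.0899,  0.128 ])]
carton S [array([0.5315, 0.1232, 0.204 ]), array([0.5465, 0.1828, 0.204 ]), array([0.4415, 0.2056, 0.204 ]), array([0.4233, 0.1493, 0.204 ])]
frontS [array([0.6377, 0.2529, 0.054 ]), array([0.3765, 0.2633, 0.054 ])]
rackS [array([ 0.6467, -0.0981,  0.128 ]), array([ 0.3291, -0.0839,  0.128 ])]
blue [0.5876 0.3462 0.19  ]
pinkA [0.7242 0.2451 0.19  ]
pinkB [0.2195 0.2622 0.19  ]
pinkC [0.4667 0.5634 0.19  ]
cup [0.3641 0.3845 0.075 ]
bowl [0.7066 0.0783 0.05  ]
can [ 0.6757 -0.0809  0.08  ]
rice [ 0.6926 -0.2172  0.17  ]
mug [ 0.3916 -0.2745  0.218 ]
jar [ 0.539  -0.3276  0.218 ]
kettle [0.741 0.499 0.2  ]
```

```bash
python3 - <<'E'
from h import *
from workcell import ctrl
s=ctrl.read_state(); M=R.from_rotvec(s["tcp_rot"]).as_matrix(); print(np.round(M,3))
n=np.array([.235,.972,0]); n/=np.linalg.norm(n)
p=s["tool_pos"]
for tgt in [np.array([.505,.245,.26]),np.array([.505,.245,.17])]:
    print(np.round(M.T@(tgt-p),3)); p=tgt
print("-n in tool",M.T@-n, "yaw needed so tool axes align, deg:",np.degrees(np.arctan2((M.T@-n)[1],(M.T@-n)[2])))
E
```

```text
[[-0.     0.226  0.974]
 [-0.002  0.974 -0.226]
 [-1.    -0.002 -0.   ]]
[-0.029 -0.222  0.437]
[0.09 0.   0.  ]
-n in tool [ 0.00164751 -0.999954   -0.00944859] yaw needed so tool axes align, deg: -90.54137311125494
```

The enlarged crops confirm it: the brown carton with the white tape strip stands on the tray, outer broad face toward +y. It is turned about 0.18 rad to the tray's length. The tool's y axis already lies along the carton's outward normal. I'll shut the fingers and go above the outer face.

Request:
apply_moves(deltas=[[1,[-0.01,-0.02,0.04],[0,0,0]],[1,[-0.01,-0.02,0.05],[0,0,0]],[1,[-0.01,-0.025,0.05],[0,0,0]],[1,[0,-0.025,0.05],[0,0,0]],[1,[0,-0.025,0.05],[0,0,0]],[1,[0,-0.025,0.05],[0,0,0]],[1,[0,-0.025,0.05],[0,0,0]],[1,[0,-0.025,0.05],[0,0,0]],[1,[0,-0.022,0.047],[0,0,0]],[1,[0,0,0],[0,0,0]]], newtons=60)

```text
clock: 1.35
tool_pos: [0.5098, 0.2526, 0.2604]
tcp_rot: [0.182, 1.564, -0.183]
contact_force: [-0.1, -0.2, -0.7]
finger_gap: 0.0002
```

Request:
apply_moves(deltas=[[1,[0.03,0,-0.003],[0,0,0]],[1,[0.03,0,0],[0,0,0]],[1,[0.025,0,0],[0,0,0]],[1,[0,0,0],[0,0,0]]])

```text
clock: 1.85
tool_pos: [0.5027, 0.2556, 0.1743]
tcp_rot: [0.176, 1.568, -0.18]
contact_force: [-0.2, 0.1, 1.0]
finger_gap: -0.0003
```

```bash
python3 - <<'E'
from workcell import ctrl, eyes
import cv2, numpy as np
a=eyes.read_camera("scene")["img"][130:310,190:430,::-1]
b=eyes.read_camera("top")["img"][100:300,140:340,::-1]
a=cv2.resize(a,(480,360)); b=cv2.resize(b,(310,310)); o=np.zeros((360,800,3),np.uint8); o[:,:480]=a; o[:310,490:]=b
cv2.imwrite("pics/pre.png",o); print(ctrl.read_state()["tool_pos"],ctrl.read_state()["contact_force"])
E
```

```text
[0.50464132 0.25625256 0.17695064] [-0.53102817 -0.7487736   1.31959922]
```

View pics/pre.png

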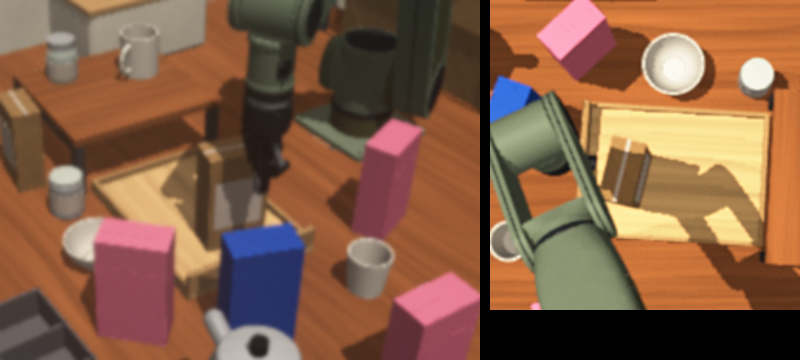

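The fingers hang just outside the carton's outer face, near its middle, at (265,180) in the crop. Nothing else is near them, so I'll push slowly along the normal (tool −y).

Request:
apply_moves(deltas=[[1,[0,-0.01,0],[0,0,0]],[1,[0,-0.01,0],[0,0,0]],[1,[0,-0.01,0],[0,0,0]],[1,[0,-0.008,0],[0,0,0]],[1,[0,-0.005,0],[0,0,0]],[1,[0,-0.005,0],[0,0,0]],[1,[0,-0.005,0],[0,0,0]],[1,[0,-0.005,0],[0,0,0]]])

```text
clock: 2.95
tool_pos: [0.4918, 0.1991, 0.1764]
tcp_rot: [0.179, 1.563, -0.178]
contact_force: [0.1, 0.3, 0.1]
finger_gap: 0.0003
```

Request:
apply_moves(deltas=[[1,[0,-0.005,0],[0,0,0]],[1,[0,-0.005,0],[0,0,0]],[1,[0,-0.005,0],[0,0,0]],[1,[0,-0.005,0],[0,0,0]]])

```text
clock: 3.45
tool_pos: [0.4871, 0.1793, 0.1763]
tcp_rot: [0.179, 1.563, -0.179]
contact_force: [0.1, -0.0, 0.2]
finger_gap: -0.0
```

```bash
cat > shot.py <<'E'
from workcell import ctrl, eyes
import cv2, numpy as np, sys
a=eyes.read_camera("scene")["img"][130:310,190:430,::-1]
b=eyes.read_camera("top")["img"][100:300,140:340,::-1]
a=cv2.resize(a,(480,360)); b=cv2.resize(b,(310,310)); o=np.zeros((360,800,3),np.uint8); o[:,:480]=a; o[:310,490:]=b
cv2.imwrite(f"pics/{sys.argv[1]}.png",o); s=ctrl.read_state(); print(s["tool_pos"],s["contact_force"])
E
python3 shot.py p1
```

```text
[0.48690957 0.17907635 0.17624538] [-0.06696276  0.0395965   0.51086581]
```

View pics/p1.png

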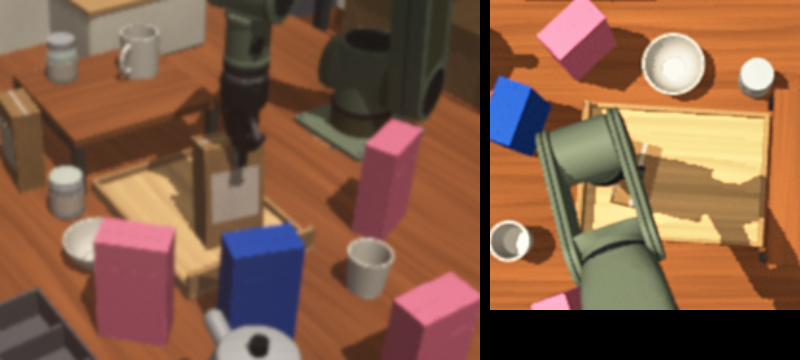

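The carton leans slightly, its top edge at about (232,138) in the crop, with the finger near the middle of the face. I'll keep pushing.

Request:
apply_moves(deltas=[[1,[0,-0.005,0],[0,0,0]],[1,[0,-0.005,0],[0,0,0]],[1,[0,-0.005,0],[0,0,0]],[1,[0,-0.005,0],[0,0,0]]])

```text
clock: 4.05
tool_pos: [0.4825, 0.1598, 0.1763]
tcp_rot: [0.179, 1.563, -0.179]
contact_force: [0.2, -0.0, -0.2]
finger_gap: 0.0001
```

```bash
python3 shot.py p2
```

```text
[0.48241614 0.15957549 0.17628521] [ 0.6888481   0.33194325 -0.28233565]
```

View pics/p2.png

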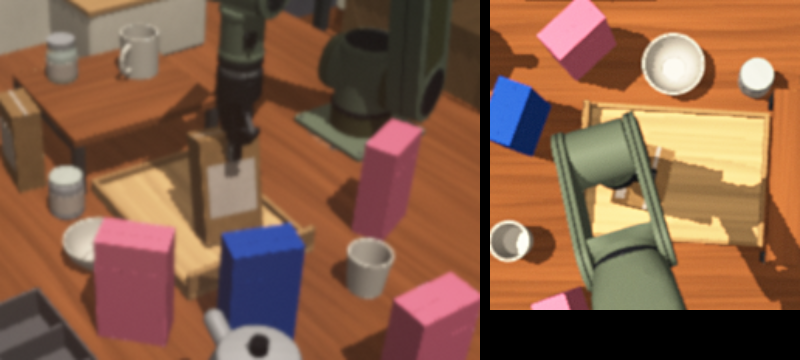

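It is tipping with its lower edge in place. A few more slow rows should take it past the balance point.

Request:
apply_moves(deltas=[[1,[0,-0.005,0],[0,0,0]],[1,[0,-0.005,0],[0,0,0]],[1,[0,-0.005,0],[0,0,0]],[1,[0,-0.005,0],[0,0,0]],[1,[0,-0.005,0],[0,0,0]],[1,[0,0,0],[0,0,0]]])

```text
clock: 4.9
tool_pos: [0.4769, 0.1355, 0.1763]
tcp_rot: [0.179, 1.563, -0.179]
contact_force: [0.0, -0.4, -0.2]
finger_gap: 0.0
```

```bash
python3 shot.py p3
```

```text
[0.47706181 0.13579906 0.17633599] [-0.24796121 -0.24365733  0.13057116]
```

View pics/p3.png

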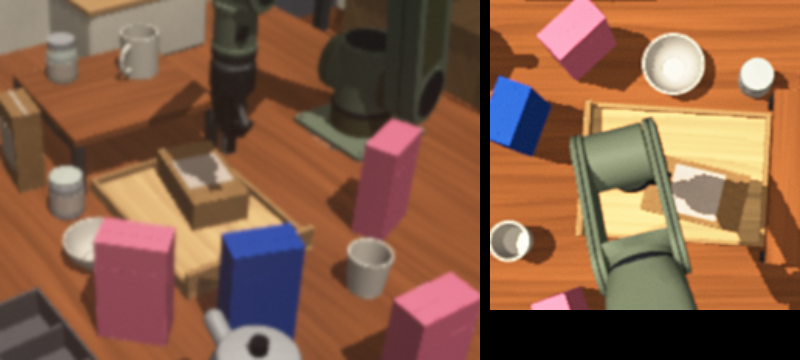

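The carton has fallen flat onto the tray; in the top crop it runs from about x=640 to x=760. I'll back off upward and outward, then measure it and the blue box's clearance for the tray push.

Request:
apply_moves(deltas=[[1,[-0.03,0.02,0],[0,0,0]],[1,[-0.03,0.03,0],[0,0,0]],[1,[0,0.05,0],[0,0,0]],[1,[0,0.05,0],[0,0,0]],[1,[0,0.05,0],[0,0,0]],[1,[0,0.01,0],[0,0,0]],[1,[0,0,0],[0,0,0]]])

```text
clock: 5.88
tool_pos: [0.5242, 0.3406, 0.2357]
tcp_rot: [0.177, 1.564, -0.179]
contact_force: [0.0, -0.6, 0.2]
finger_gap: -0.0004
```

```bash
python3 - <<'E'
from workcell import ctrl, eyes
from h import *
print(ctrl.read_state()["tool_pos"])
c=eyes.read_camera("top"); pickle.dump(c,open("top1.pkl","wb"))
cv2.imwrite("pics/t1.png",cv2.resize(c["img"][140:285,125:335,::-1],None,fx=3.8,fy=3.8,interpolation=cv2.INTER_CUBIC))
t=pickle.load(open("top0.pkl","rb"))
cv2.imwrite("pics/blue.png",cv2.resize(t["img"][135:275,120:240,::-1],None,fx=4,fy=4,interpolation=cv2.INTER_CUBIC))
E
```

```text
[0.52416244 0.34057926 0.23574443]
```

View pics/t1.png

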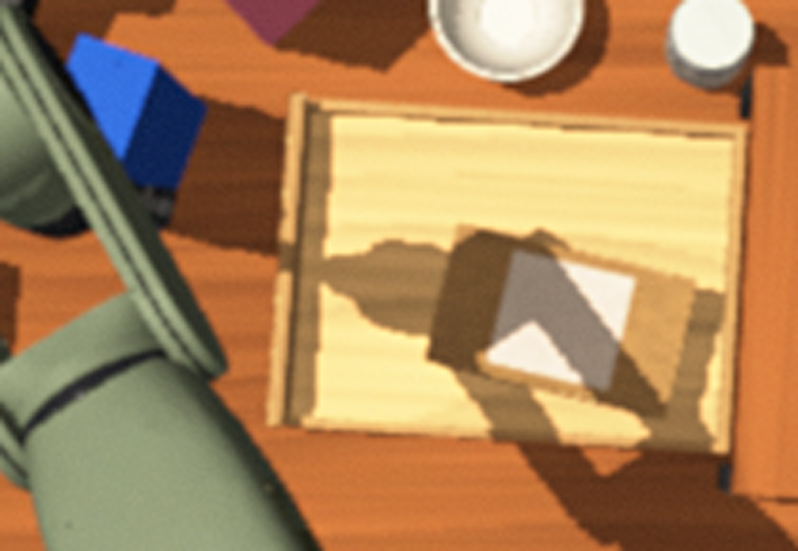

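View pics/blue.png

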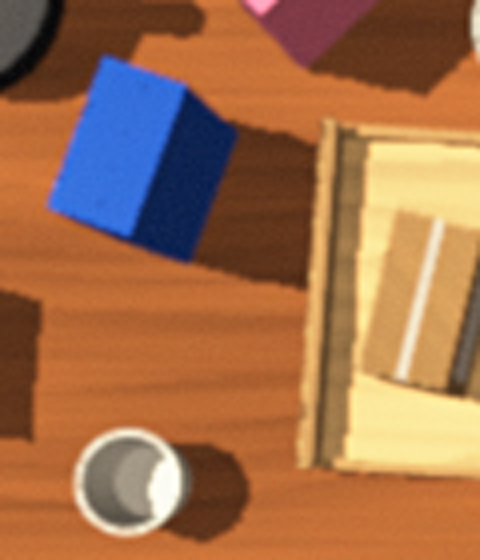

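```bash
python3 - <<'E'
from h import *
from workcell import ctrl
c=pickle.load(open("top1.pkl","rb")); t=pickle.load(open("top0.pkl","rb"))
f=lambda c,o,k,x,y,z: onz(c,o[0]+(x+.5)/k-.5,o[1]+(y+.5)/k-.5,z)[:2]
C=np.array([f(c,(125,140),3.8,*p,.074) for p in [(455,225),(695,280),(662,412),(428,357)]]); print("carton",C.round(3).tolist(),C.mean(0).round(3), [np.linalg.norm(C[i]-C[i-1]).round(3) for i in range(4)])
F=np.array([f(c,(125,140),3.8,*p,.054) for p in [(294,95),(269,427)]]); B=np.array([f(c,(125,140),3.8,*p,.029) for p in [(748,124),(727,453)]])
print("front",F.round(3).tolist(),"back",B.round(3).tolist())
fm,bm=F.mean(0),B.mean(0); yy=(fm-bm)/np.linalg.norm(fm-bm); xx=np.array([yy[1],-yy[0]]); mid=(fm*(.5)+bm*.5)
print("len",np.linalg.norm(fm-bm),"mid",mid,"y axis",yy)
print("carton corners in tray", [( (p-mid)@xx.T, (p-mid)@yy) for p in C]); p=C.mean(0);print("centre",(p-mid)@xx,(p-mid)@yy)
print("blue",[f(t,(120,135),4,*p,.19).round(3).tolist() for p in [(103,55),(185,85),(130,238),(48,207)]])
print("blue bottom",[f(t,(120,135),4,*p,.0).round(3).tolist() for p in [(236,128),(192,262)]])
s=ctrl.read_state();M=R.from_rotvec(s["tcp_rot"]).as_matrix();print("tool axes",M.round(3).tolist())
E
```

```text
carton [[0.527, 0.118], [0.484, -0.067], [0.383, -0.041], [0.425, 0.138]] [0.455 0.037] [np.float64(0.104), np.float64(0.189), np.float64(0.104), np.float64(0.184)]
front [[0.632, 0.245], [0.372, 0.262]] back [[0.612, -0.113], [0.351, -0.094]]
len 0.3578418485873244 mid [0.49175477 0.07498051] y axis [0.05749183 0.99834598]
carton corners in tray [(np.float64(0.03265006634967756), np.float64(0.04455782111073563)), (np.float64(0.0004051853618426488), np.float64(-0.14193685644814402)), (np.float64(-0.10205860025028776), np.float64(-0.12179183693809299)), (np.float64(-0.06983471694559282), np.float64(0.05922301403451723))]
centre -0.034709516371090106 -0.039986964560246044
blue [[0.652, 0.378], [0.631, 0.323], [0.528, 0.358], [0.549, 0.414]]
blue bottom [[0.635, 0.325], [0.532, 0.357]]
tool axes [[-0.001, 0.226, 0.974], [-0.001, 0.974, -0.226], [-1.0, -0.001, -0.001]]
```

The carton lies at (−0.035, −0.040) in the tray frame, all its corners inside the edges, and the tray is still out. Next I'll move in front of the front board, about 18 mm to the robot's side of its middle to clear the blue box, turn 9.8° to line up with the tray, and descend.

Request:
apply_moves(deltas=[[1,[0,-0.03,-0.013],[0,0,0]],[1,[0,-0.031,-0.013],[0,0,0]],[1,[0,0,0],[-9.8,0,0]],[1,[0.05,0,0],[0,0,0]],[1,[0.05,0,0],[0,0,0]],[1,[0,0,0],[0,0,0]]])

```text
clock: 6.68
tool_pos: [0.4827, 0.2841, 0.1336]
tcp_rot: [0.042, 1.578, -0.049]
contact_force: [-0.6, -0.4, -0.3]
finger_gap: -0.0001
```

```bash
python3 shot.py q1; python3 - <<'E'
from h import *
from workcell import ctrl
s=ctrl.read_state();M=R.from_rotvec(s["tcp_rot"]).as_matrix();print(s["tool_pos"],M.round(3).tolist())
E
```

```text
[0.48601805 0.28642845 0.13782417] [-0.6755144   0.74903985  0.60046518]
[0.48601805 0.28642845 0.13782417] [[0.002, 0.058, 0.998], [0.001, 0.998, -0.058], [-1.0, 0.001, 0.002]]
```

View pics/q1.png

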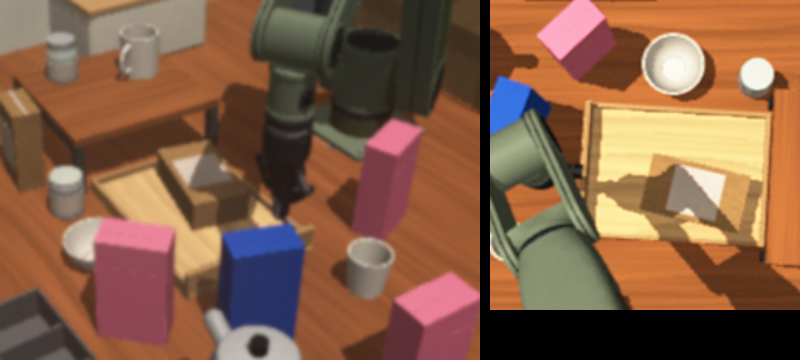

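The tool hangs just outside the front board, and the wrist joint rides well above the blue box. I'll lower the tool.

Request:
apply_moves(deltas=[[1,[0.03,0.004,0],[0,0,0]],[1,[0.03,0,0],[0,0,0]],[1,[0.03,0,0],[0,0,0]],[1,[0.018,0,0],[0,0,0]],[1,[0,0,0],[0,0,0]]])

```text
clock: 7.4
tool_pos: [0.4865, 0.2911, 0.0296]
tcp_rot: [0.045, 1.569, -0.044]
contact_force: [0.1, -0.5, 0.4]
finger_gap: 0.0002
```

```bash
python3 shot.py q2
```

```text
[0.48720457 0.29157327 0.03052907] [0.33035025 0.15695318 0.27869719]
```

View pics/q2.png

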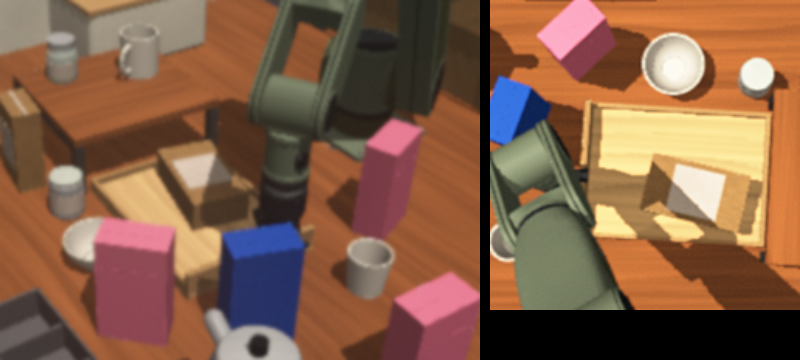

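Request:
apply_moves(deltas=[[1,[0,-0.006,0],[0,0,0]],[1,[0,-0.006,0],[0,0,0]],[1,[0,-0.005,0],[0,0,0]],[1,[0,-0.005,0],[0,0,0]],[1,[0,-0.005,0],[0,0,0]],[1,[0,-0.005,0],[0,0,0]],[1,[0,-0.006,0],[0,0,0]],[1,[0,-0.008,0],[0,0,0]],[1,[0,-0.008,0],[0,0,0]],[1,[0,-0.008,0],[0,0,0]]])

```text
clock: 8.75
tool_pos: [0.4819, 0.2283, 0.0283]
tcp_rot: [0.045, 1.57, -0.045]
contact_force: [-1.3, 3.6, 1.1]
finger_gap: -0.0001
```

```bash
python3 shot.py q3
```

```text
[0.48171988 0.22749116 0.02810209] [0.35741308 0.23203016 0.59154211]
```

View pics/q3.png

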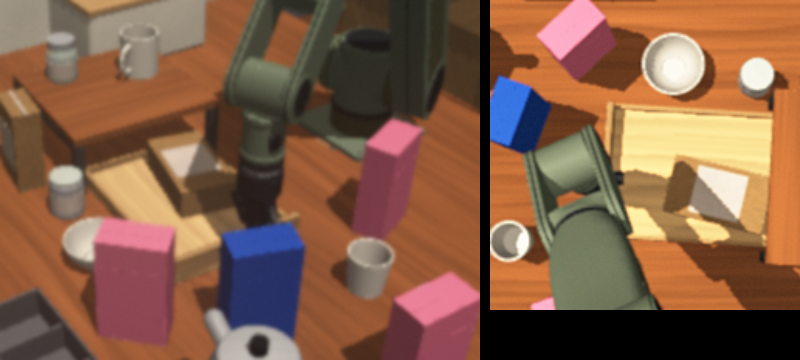

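The tray is sliding in with the carton riding on it, at about 3.8 N. I'll continue.

Request:
apply_moves(deltas=[[1,[0,-0.006,0],[0,0,0]],[1,[0,-0.008,0],[0,0,0]],[1,[0,-0.01,0],[0,0,0]],[1,[0,-0.01,0],[0,0,0]],[1,[0,-0.01,0],[0,0,0]],[1,[0,-0.01,0],[0,0,0]],[1,[0,-0.01,0],[0,0,0]],[1,[0,-0.01,0],[0,0,0]],[1,[0,-0.01,0],[0,0,0]],[1,[0,-0.01,0],[0,0,0]]])

```text
clock: 10.1
tool_pos: [0.4763, 0.1344, 0.0283]
tcp_rot: [0.045, 1.571, -0.045]
contact_force: [-1.8, 2.9, -2.0]
finger_gap: -0.0002
```

Request:
apply_moves(deltas=[[1,[0,-0.01,0],[0,0,0]],[1,[0,-0.01,0],[0,0,0]],[1,[0,-0.01,0],[0,0,0]],[1,[0,-0.01,0],[0,0,0]],[1,[0,-0.01,0],[0,0,0]],[1,[0,-0.01,0],[0,0,0]],[1,[0,-0.01,0],[0,0,0]],[1,[0,-0.01,0],[0,0,0]],[1,[0,-0.008,0],[0,0,0]],[1,[0,-0.006,0],[0,0,0]]])

```text
clock: 11.35
tool_pos: [0.4714, 0.0407, 0.0283]
tcp_rot: [0.045, 1.57, -0.045]
contact_force: [-1.4, 3.3, 0.8]
finger_gap: -0.0002
```

```bash
python3 shot.py q4
```

```text
[0.47201126 0.04039946 0.02842182] [0.291574   0.35209907 0.6474707 ]
```

View pics/q4.png

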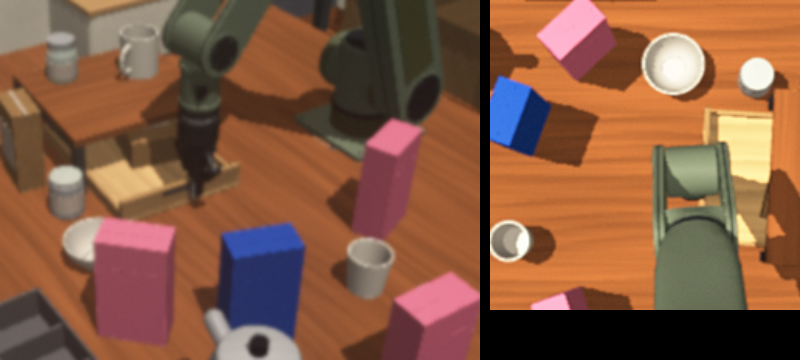

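The carton is passing under the rack cleanly, with about 38 mm left to the stop. I'll slow down for the end and look for the force rise.

Request:
apply_moves(deltas=[[1,[0,-0.006,0],[0,0,0]],[1,[0,-0.006,0],[0,0,0]],[1,[0,-0.005,0],[0,0,0]],[1,[0,-0.005,0],[0,0,0]],[1,[0,-0.004,0],[0,0,0]],[1,[0,-0.003,0],[0,0,0]],[1,[0,-0.003,0],[0,0,0]]])

```text
clock: 12.32
tool_pos: [0.4697, 0.0091, 0.0284]
tcp_rot: [0.045, 1.57, -0.044]
contact_force: [2.1, 2.7, -0.2]
finger_gap: -0.0001
```

Request:
apply_moves(deltas=[[1,[0,-0.003,0],[0,0,0]],[1,[0,-0.003,0],[0,0,0]],[1,[0,-0.002,0],[0,0,0]]])

```text
clock: 12.7
tool_pos: [0.4691, 0.0011, 0.0283]
tcp_rot: [0.045, 1.57, -0.045]
contact_force: [2.9, 2.3, 2.3]
finger_gap: 0.0002
```

Request:
apply_moves(deltas=[[1,[0,-0.002,0],[0,0,0]],[1,[0,-0.002,0],[0,0,0]]])

```text
clock: 12.95
tool_pos: [0.4688, -0.0028, 0.0283]
tcp_rot: [0.045, 1.57, -0.044]
contact_force: [2.5, 3.2, 2.1]
finger_gap: 0.0002
```

Request:
apply_moves(deltas=[[1,[0,-0.002,0],[0,0,0]],[1,[0,-0.002,0],[0,0,0]]])

```text
clock: 13.2
tool_pos: [0.4686, -0.0062, 0.0283]
tcp_rot: [0.047, 1.57, -0.044]
contact_force: [1.9, 11.4, 2.2]
finger_gap: -0.0002
```

Request:
apply_moves(deltas=[[1,[0,-0.001,0],[0,0,0]],[1,[0,0,0],[0,0,0]]])

```text
clock: 13.45
tool_pos: [0.4686, -0.0061, 0.0283]
tcp_rot: [0.048, 1.57, -0.044]
contact_force: [3.0, 10.5, 1.9]
finger_gap: -0.0001
```

The force rose to 11 N and the tool stopped moving, so the tray is at its stop. I'll back off outward, rise and check.

Request:
apply_moves(deltas=[[1,[0,0.01,0],[0,0,0]],[1,[0,0.03,0],[0,0,0]],[1,[0,0.05,0],[0,0,0]],[1,[-0.04,0.05,0],[0,0,0]],[1,[-0.06,0.03,0],[0,0,0]],[1,[-0.06,0.03,0],[0,0,0]],[1,[-0.06,0.02,-0.03],[0,0,0]],[1,[0,0,-0.05],[0,0,0]],[1,[0,0,0],[0,0,0]]])

```text
clock: 14.58
tool_pos: [0.4005, 0.2082, 0.2328]
tcp_rot: [0.041, 1.572, -0.044]
contact_force: [-0.1, -0.2, 0.3]
finger_gap: -0.0001
```

```bash
python3 - <<'E'
from workcell import ctrl, eyes
from h import *
print(ctrl.read_state()["tool_pos"])
s=eyes.read_camera("scene"); pickle.dump(s,open("s2.pkl","wb"));c=eyes.read_camera("top"); pickle.dump(c,open("top2.pkl","wb"))
cv2.imwrite("pics/e_t.png",cv2.resize(c["img"][100:290,200:460,::-1],None,fx=3,fy=3,interpolation=cv2.INTER_CUBIC))
cv2.imwrite("pics/e_s.png",cv2.resize(s["img"][135:275,180:350,::-1],None,fx=4,fy=4,interpolation=cv2.INTER_CUBIC))
E
```

```text
[0.4005454  0.20820704 0.23276138]
```

View pics/e_t.png

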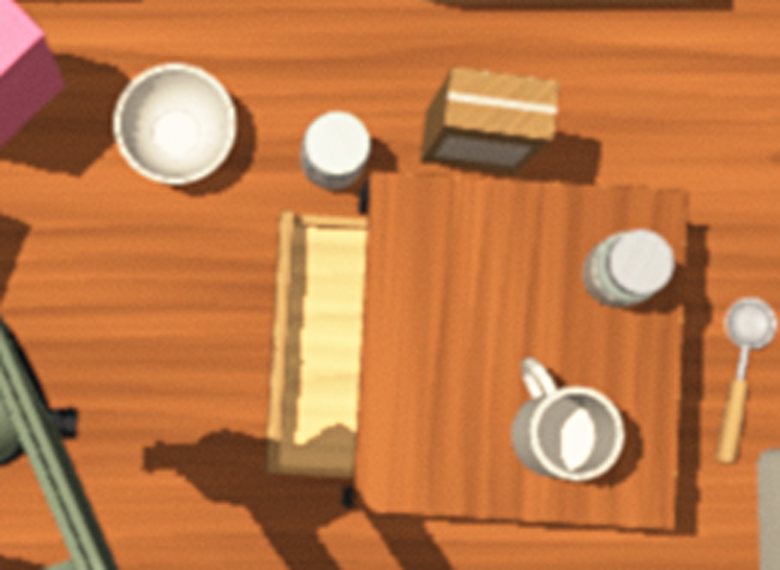

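View pics/e_s.png

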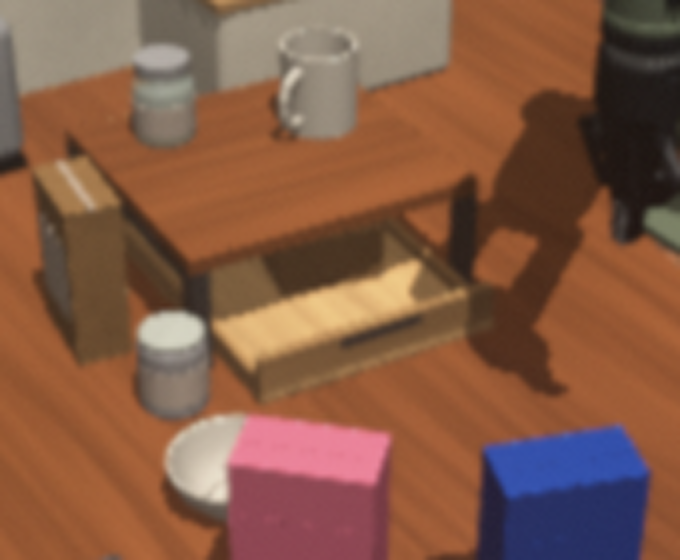

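```bash
python3 - <<'E'
from h import *
c=pickle.load(open("top2.pkl","rb")); t=pickle.load(open("top0.pkl","rb"));s=pickle.load(open("s2.pkl","rb"))
f=lambda x,y,z: onz(c,200+(x+.5)/3-.5,100+(y+.5)/3-.5,z)[:2]
g=lambda x,y,z: onz(s,180+(x+.5)/4-.5,135+(y+.5)/4-.5,z)[:2]
F=(f(283,215,.054)+f(268,472,.054))/2; yy=np.array([.0575,.998]); K=(f(371,175,.128)+f(357,510,.128))/2
print("front",F,"rack",K,"out (want .080)",(F-K)@yy, "moved from start",(np.array([.5022,.2542])-F)@yy)
print("carton near top edge, scene", g(212,262,.074), g(385,226,.074))
d=np.abs(c["img"].astype(int)-t["img"]).max(2)
for n,(u,v) in dict(bowl=(258,140),can=(312,148),rice=(364,135),mug=(391,244),jar=(410,188),spoon=(448,225)).items(): print(n,d[v-15:v+15,u-15:u+15].mean().round(1))
E
```

```text
front [ 0.48392551 -0.02076047] rack [ 0.4794401  -0.10081665] out (want .080) 0.08015398443769328 moved from start 0.27546133135567685
carton near top edge, scene [ 0.58432552 -0.17212065] [ 0.40337802 -0.13635223]
bowl 9.6
can 9.0
rice 10.2
mug 10.1
jar 10.5
spoon 10.7
```

```bash
python3 - <<'E'
from h import *
s=pickle.load(open("s2.pkl","rb")); im=cv2.resize(s["img"][175:245,225:310,::-1],None,fx=8,fy=8,interpolation=cv2.INTER_CUBIC)
im=cv2.convertScaleAbs(im,alpha=1.6,beta=10)
for x,y in [(.511,-.157),(.409,-.137)]:
    for z in (.014,.074):
        u,v=pix(s,[x,y,z]); print(x,z,((u-225)*8).round(),((v-175)*8).round()); cv2.circle(im,(int((u-225)*8),int((v-175)*8)),4,(0,0,255),1)
cv2.imwrite("pics/e_z.png",im)
E
```

```text
0.511 0.014 207.0 273.0
0.511 0.074 205.0 172.0
0.409 0.014 396.0 231.0
0.409 0.074 397.0 132.0
```

View pics/e_z.png

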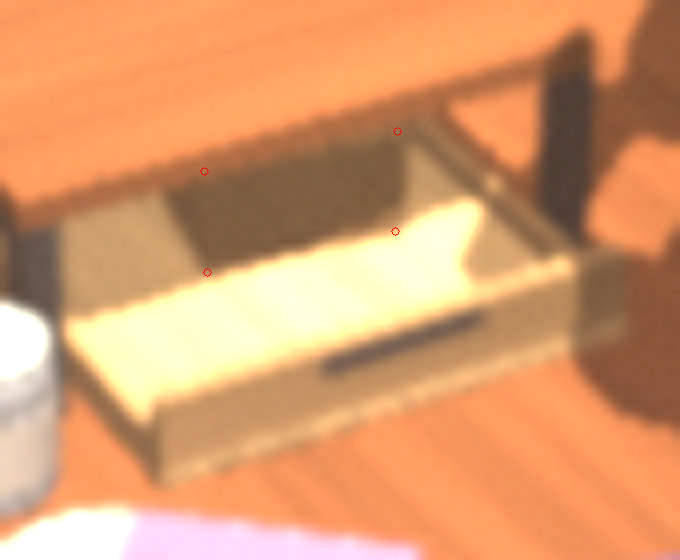

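The carton's dark end face spans about (190–405, 130–260) in the crop. That matches the corners predicted for it having ridden along unmoved and flat. The robot is clear, so I'm handing in.

```bash
python3 -c "
from workcell import ctrl
s=ctrl.read_state();print(s['clock'],s['contact_force']);print(ctrl.close_job())"
```

```text
14.675 [0.30265996 0.31122723 0.2737307 ]
the job is handed in; nothing more can be done
None
```

I tipped the brown carton over with shut fingers high on its outer broad face, so it fell flat in the tray. I then pushed the tray home by its front board and handed in at 14.7 s; no verdict was reported.

- **Carton:** before the tray push it lay flat at about (−0.035, −0.040) m in the tray frame, with every corner inside the edges. Under the rack its end face matches, within several millimetres, where it should be if it rode along without shifting. I could only see that end of it.
- **Tray:** it stopped with the force rising to about 11 N, after roughly 0.275 m of travel. Its front face measures 80.2 mm out from the rack's edge (80 mm expected).
- **Bystanders:** the bowl, can, rice box, mug, jar and spoon look the same in the before and after top views. I didn't compare the cup that way, but it was unmoved in the last picture showing it, near the end of the tray push. The arm was clear of everything at hand-in.

No check failed. The two fixed cameras disagreed by up to about 10 mm on positions, worst at the rack's edge.

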